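Sound the bench slide whistle at its tuning mark

ROBOT

A 6-joint arm with a two-finger parallel gripper is mounted at the origin on the work surface. World frame = base frame: x ahead of the robot, y to its left, z up, the work surface at z = 0. Lengths are in m, angles in rad, forces in N, time in s.
With the tool pointing down it reaches from about 0.3 to 0.75 m from the base axis. Payload 8.5 kg.
Tool frame: the origin (TCP) lies between the finger pads; the fingertips stand env.tip_reach ahead of it and the grasp point (between the pads) lies 3 mm ahead of it (env.tip_reach is the distance from the TCP to the fingertips, in m); z points along the fingers, y is the line along which they close (so a half turn about z gives the same grasp; the last joint's range is limited). The gripper opens to 88 mm and grips with 3 to 60 N. Pads are 18 mm wide; open, the fingers measure 123 mm over their backs; the gripper's body (75 mm by 187 mm) begins 45 mm behind the grasp point.
Start: joints at [0.962, 0.381, 1.297, -0, 1.464, -0.215], TCP at [0.211, 0.508, 0.261] pointing down, gripper open.
Joint ranges: [-3.11, 3.11], [-0.89, 2.33], [0.22, 2.48], [-1.42, 4.56], [0.17, 2.85], [-2.88, 2.88]. Speed limits (rad/s): [2.39, 2.39, 3.14, 3.14, 3.14, 3.14].

INTERFACE

Orientations are given as a unit quaternion [w, x, y, z].
In Python, from bench import env gives the robot as it stands.
- The arm moves only by the shell command python3 -m creep 'ROWS' [FORCE]. ROWS is JSON, a list of rows, each a list of 5 numbers: the shift along the tool's x, y, z in cm, then the turn about the tool's z in rad, then the closure, from 0 (fully open) to 1 (shut). In form: [[tx, ty, tz, twist, grip], ...]. A call has 1 to 8 rows; each row is the pose to reach, as a shift and turn from the pose commanded when the call began, along the tool's axes at that moment; what a row does not reach only later rows make up. A row lasts 1/8 s, in which the tool goes at most 62.5 mm and 10.7 degrees, less where a joint would pass 70% of its speed; a pose out of reach is approached as far as the arm can. A call with a gripper value outside its range is refused whole. The fingers move at their own pace and stop on an object; FORCE is the grip in N (left out, the last holds). Time passes only in rows, so rows that repeat a pose let the fingers close. It gives the time, the measured TCP pose, the force, the opening and the grip force at its end, in the units of the state.
- env.read_state(): the state, without advancing time (a new reading comes with each control period).
- env.camera(name): name is "scene" or "side" or "wrist"; returns a dict with "frame" (420x560x3 uint8, red, green, blue), "camera_matrix" (3x3 intrinsics, pixels), "cam_to_world" (4x4, takes a point from camera to world coordinates); the wrist camera has in their place "hand_eye" (4x4, takes a point from camera to tool coordinates, whose origin is the TCP and whose axes are the flange's). Camera axes: x right, y down, z forward; pixel columns grow to the right and rows downward; lengths in m; the calibration is good to about 2 mm. A picture is of the moment at which its call begins: read the wrist's pose just before it. There is no depth.
- env.hand_in(): hands the job in; it is judged then, once.
Trained networks look in a picture, given as the dict that the camera call returned (one of the last four; its "shot" number tells which), for a name from the list of things; names that differ only in an ending like _2 or _b are one class to them, and where a whole thing is asked for, a point or a joint stands for the part that bears it (a point fixed in the world has none). Each returns a list of dicts, best first, with "confidence" (0 to 1); they miss things now and then, are a little off and sometimes report something else, mostly with a low value. They report only what shows in the picture. A call takes as long as a camera call.
- env.masks_of(picture, target): "pixels" (420x560 bool, what is visible of it) and "bbox" ([left, top, right, bottom] in pixels, round what is visible of it).
The state is a dict: "clock": time; "joint_positions": joint angles; "qvel": joint speeds; "effort": joint torques, N m; "tcp_pos": TCP position; "orientation": TCP orientation; "contact_force": force on the tool from outside, world axes, zero at the start; "ft_torque": the same for the moment, N m; "width": finger opening in m; "grasp_force": force on a finger pad.
Only numpy, scipy, OpenCV 4.12 (cv2) and the standard library are available. Lean on these libraries where they do the work, as an engineer would, in place of code of your own. Each camera call takes 0.05 s, during which the arm holds its last target. There are 200 camera calls.

TASK

On the whistle rig, first set the air valve half open, its lever midway (45 degrees) between straight across the pipe (shut) and along it (fully open), before the slide is pulled. Then pull the whistle's spring-return slide out by its upright wooden knob until its pointer lines up with the fin of the marker on the rail, and finish with the fingers still holding it there, because it springs back if let go. Leave the valve half open, and do not shift the marker or the instruments lying about.

Things in the scene. Friction and masses are not known exactly. Their poses are not given: they have to be found in the camera images.
- rig: Whistle rig, fixed: wooden board 420 x 130 x 18 mm with, in line along x, elbow pipe, brass valve, black mouthpiece, 26 mm aluminium whistle tube, slide rod. Origin on the bench under the tube's line, 10 mm from mid-board; x = the way the slide pulls out, y to the marker rail's side, z up. Valve axis at x -165 mm, knob at +90 mm when in (both y 0). All but lever and knob is below 112 mm.
- valve (a joint): Valve lever angle, rad: 0 = shut, lever across the pipe, pointing to rig -y; 1.571 = open, along the pipe, pointing to rig -x (away from the whistle); clockwise from above. At angle a it points along (-sin a, -cos a) in rig x, y. Starts at 0 to 0.35, stays where left, takes about 0.2 N m (3 to 4 N at the grip).
- valve_grip (a point): Middle of the black grip of the valve lever, 62 mm from the valve's axis, 119 mm above the bench; moves with the lever. The grip is 52 mm long along the lever, 14 mm wide, 18 mm high (top at 128 mm), free at both sides and beneath.
- valve_axis (a point): Point on the valve's upright turning axis, at the height of the lever's grip (119 mm).
- slide (a joint): How far the slide is pulled out, m: 0 = fully in (start), 0.085 = end stop; straight along rig x. A spring draws it in with 3.6 N at 0, growing 0.6 N per cm (about 7 N at 60 mm).
- slide_grip (a point): Grip point on the axis of the slide's upright round wooden knob, 109 mm above the bench; moves with the slide. Knob 24 mm in diameter, from 63 to 129 mm high; between it and the tube's end (48 mm from the knob's axis when in) is only the 10 mm rod, its top at 80 mm.
- pointer (a point): Tip of the slide's pointer, a 4 mm square steel bar reaching 40 mm from the knob's foot towards the marker rail, 46 mm above the bench. Moves with the slide, level with the knob's axis along rig x.
- mark (a point): The mark: inner face of the marker's upright aluminium fin (4 mm thick along rig x, 12 mm wide, top at 52 mm), on a saddle on the rail 49 mm to the slide's side; point on the fin's centre plane, 46 mm above the bench. It stands 28 to 62 mm from the pointer's start along rig x, different each time. Axes as the rig's.
- drum_key: Steel drum key, 55 mm long, lying on the rig's board; leave it.
- mallet: Felt-headed mallet, 48 mm head, lying beyond the rig; leave it.
- woodblock: Dark wood block, 140 x 55 x 45 mm, on the robot's side of the rig; leave it.
- cowbell: Dark steel cowbell, 110 mm long, 45 mm high; leave it.
- triangle: Steel triangle, sides 140 mm, lying flat beyond the valve end of the rig; leave it.
- tambourine: Wooden tambourine, 210 mm, lying flat at the left; leave it.
- beater: Cork-headed beater, 38 mm head, lying at the right; leave it.

How it is judged:
By the outcome, as a careful person would: the job done as asked, in the order asked, and still so for the second after the job is handed in, while the arm keeps its last pose, push and grip.
It also fails if it takes over 40 s, if anything falls off the work surface, if the arm or the gripper's body presses on something with over 40 N, if the wrist force passes 120 N, or if a joint passes its speed limit or range.

## Working session

There is one attempt and no reset: what is moved stays moved. The work goes in short steps, Python scripts to look and compute and a shell command to move; the robot and the scene stay as the last step left them, time stands still between calls to the robot, and variables do not carry over. Pictures are saved under pics/ and viewed, at most 10 in all, crops included, and the job is handed in when it is done.

```bash
mkdir -p pics; ls; python3 - <<'E'
from bench import env
import cv2,numpy as np
s=env.read_state();print(s['clock'],s['tcp_pos'],s['orientation'],env.tip_reach)
fs=[env.camera(n) for n in('scene','side')]
for n,f in zip(('scene','side'),fs):
    cv2.imwrite(f'pics/{n}0.png',cv2.cvtColor(f['frame'],cv2.COLOR_RGB2BGR))
    print(n,f['camera_matrix'].tolist(),np.round(f['cam_to_world'],4).tolist())
    for t in('valve','slide','rig','mark','pointer','valve_grip','slide_grip'):
        m=env.masks_of(f,t)
        for d in m[:2]:
            ys,xs=np.nonzero(d['pixels']);print(t,round(d['confidence'],2),d['bbox'],xs.mean().round(1),ys.mean().round(1),len(xs))
E
```

```text
pics
0.0 [0.21089721 0.50769627 0.26014244] [-3.07246288e-04  1.95629389e-01  9.80677632e-01 -6.55143927e-04] 0.022
scene [[477.2298868660004, 0.0, 286.24730587268505], [0.0, 477.2298868660004, 216.05831038479087], [0.0, 0.0, 1.0]] [[0.0849, 0.8322, -0.548, 1.3527], [0.9964, -0.0726, 0.0442, -0.0275], [-0.003, -0.5498, -0.8353, 1.2922], [0.0, 0.0, 0.0, 1.0]]
valve 0.7 [344.9, 185.8, 354.9, 209.3] 348.2 196.1 116
slide 0.75 [259.8, 214.1, 284.8, 231.0] 267.6 222.1 164
rig 0.95 [228.7, 181.7, 364.6, 262.6] 298.2 231.9 5239
pointer 0.7 [263.0, 212.0, 279.7, 242.7] 267.6 223.5 195
valve_grip 0.37 [263.5, 213.5, 282.8, 232.1] 266.9 222.2 129
slide_grip 0.72 [259.6, 214.6, 280.6, 231.8] 267.2 221.9 203
side [[395.99641128773834, 0.0, 281.6119845048739], [0.0, 395.99641128773834, 214.37245909784227], [0.0, 0.0, 1.0]] [[0.7746, -0.4859, 0.4048, 0.0867], [-0.6322, -0.5781, 0.5159, -0.5565], [-0.0167, -0.6555, -0.755, 0.9536], [0.0, 0.0, 0.0, 1.0]]
valve 0.59 [221.5, 170.0, 247.8, 181.2] 234.1 176.8 137
slide 0.48 [290.0, 209.9, 317.6, 234.7] 303.4 220.6 211
rig 0.93 [219.8, 170.7, 345.1, 273.5] 283.3 222.6 4766
rig 0.4 [223.2, 171.0, 251.5, 187.6] 235.0 176.4 199
mark 0.6 [320.4, 229.3, 330.0, 235.9] 325.0 232.0 26
pointer 0.63 [294.0, 212.8, 314.0, 230.6] 303.4 221.0 203
valve_grip 0.76 [222.9, 172.5, 248.9, 186.9] 235.1 176.4 151
slide_grip 0.55 [292.1, 211.5, 315.3, 230.9] 303.0 220.7 243
```

```bash
python3 - <<'E'
import cv2
a=cv2.imread('pics/scene0.png')[160:280,200:400];b=cv2.imread('pics/side0.png')[150:290,200:370]
cv2.imwrite('pics/a.png',cv2.resize(a,None,fx=4,fy=4,interpolation=2));cv2.imwrite('pics/b.png',cv2.resize(b,None,fx=4,fy=4,interpolation=2))
E
```

```text
(no output)
```

View pics/a.png

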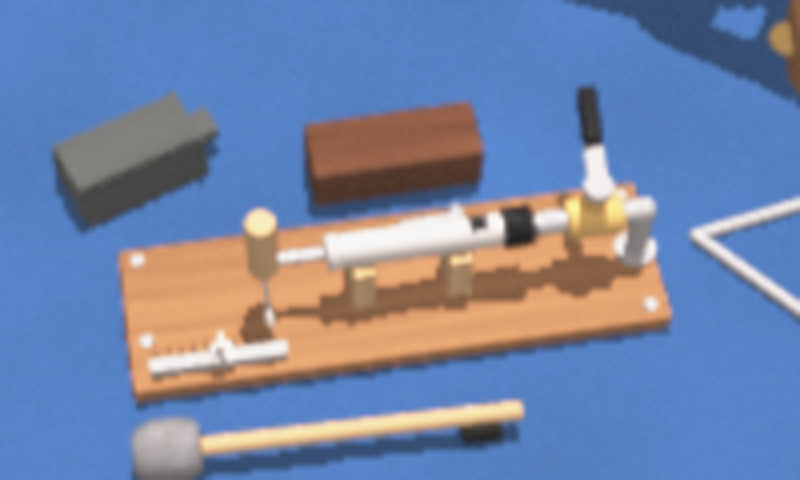

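View pics/b.png

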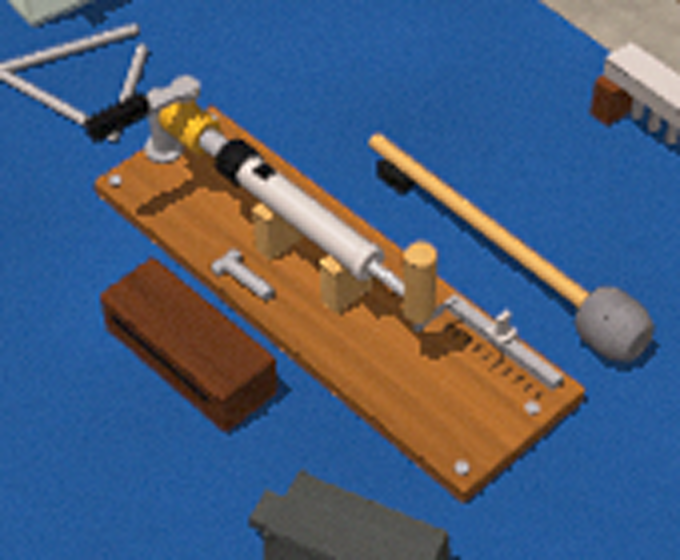

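View pics/scene0.png

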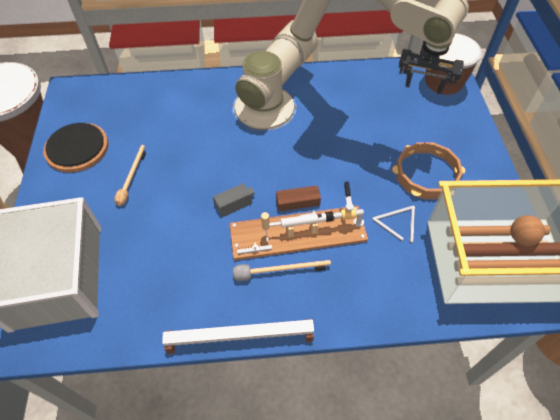

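The scene crop shows the knob top at about (265,214), valve hub (350,206), black grip (347.5,189) and marker fin (255,246). The side crop shows the same things at (305,212), (244.5,172.5), (229.5,179) and (326,230). The lever points towards the robot, close to shut, with the woodblock and cowbell on the robot's side.

```bash
cat > h.py <<'E'
import numpy as np,cv2
from bench import env
from scipy.spatial.transform import Rotation as R
def pose(s):
    T=np.eye(4);q=s['orientation'];T[:3,:3]=R.from_quat([q[1],q[2],q[3],q[0]]).as_matrix();T[:3,3]=s['tcp_pos'];return T
def ray(f,uv,T=None):
    M=f['cam_to_world'] if T is None else T@f['hand_eye']
    d=M[:3,:3]@np.linalg.solve(f['camera_matrix'],[uv[0],uv[1],1]);return M[:3,3],d/np.linalg.norm(d)
def tri(rs):
    A=sum(np.eye(3)-np.outer(d,d) for o,d in rs);b=sum((np.eye(3)-np.outer(d,d))@o for o,d in rs)
    p=np.linalg.solve(A,b);return p,[round(1e3*np.linalg.norm(np.cross(p-o,d)),1) for o,d in rs]
def atz(r,z): return r[0]+r[1]*(z-r[0][2])/r[1][2]
def proj(f,p,T=None):
    M=f['cam_to_world'] if T is None else T@f['hand_eye']
    c=np.linalg.inv(M)@np.r_[p,1];u=f['camera_matrix']@c[:3];return u[:2]/u[2]
def snap(name,n='wrist'):
    T=pose(env.read_state());f=env.camera(n);cv2.imwrite(f'pics/{name}.png',cv2.cvtColor(f['frame'],cv2.COLOR_RGB2BGR))
    np.savez(f'{name}.npz',T=T,**{k:f[k] for k in('camera_matrix','hand_eye','cam_to_world') if k in f});return f,T
def load(name):
    z=np.load(name+'.npz');return z,z['T']
E
python3 - <<'E'
from h import *
a=env.camera('scene');b=env.camera('side');P={}
for n,u,v in(('knobtop',(265,214),(305,212)),('hub',(349.7,205),(244.5,172.5)),('grip',(347.4,188.7),(229.5,179.2)),('fin',(255.2,245),(326,229)),('screwL',(234.3,225.3),(315,267)),('screwR',(362.5,236),(229,195))):
    p,e=tri([ray(a,u),ray(b,v)]);P[n]=p;print(n,p.round(4),e)
d=P['knobtop']-P['hub'];print('rig yaw',np.arctan2(d[1],d[0]),np.hypot(*d[:2]))
T=pose(env.read_state());print(T.round(3),R.from_matrix(T[:3,:3]).as_euler('xyz'))
print('wrist',env.camera('wrist')['hand_eye'].round(4).tolist())
E
```

```text
knobtop [ 0.5809 -0.0288  0.1332] [np.float64(1.8), np.float64(1.8)]
hub [0.5574 0.2267 0.1135] [np.float64(1.5), np.float64(1.5)]
grip [0.5017 0.2272 0.1196] [np.float64(2.3), np.float64(2.3)]
fin [ 0.6341 -0.0648  0.0501] [np.float64(1.7), np.float64(1.7)]
screwL [ 0.5368 -0.1272  0.0167] [np.float64(0.8), np.float64(0.8)]
screwR [ 0.5506  0.3055 -0.0615] [np.float64(19.8), np.float64(19.8)]
rig yaw -1.4793830143820135 0.2565569044669745
[[-0.923  0.384 -0.     0.211]
 [ 0.384  0.923 -0.     0.508]
 [ 0.    -0.    -1.     0.261]
 [ 0.     0.     0.     1.   ]] [-3.14154870e+00 -6.48924836e-06  2.74779066e+00]
wrist [[-0.0002, -0.9538, -0.3003, 0.0777], [1.0, -0.0001, -0.0005, -0.0003], [0.0005, -0.3003, 0.9538, -0.1247], [0.0, 0.0, 0.0, 1.0]]
```

```bash
python3 -m creep '[[-39,-19,-4,-0.38,0],[-39,-19,-4,-0.38,0],[-39,-19,-4,-0.38,0],[-39,-19,-4,-0.38,0],[-39,-19,-4,-0.38,0],[-39,-19,-4,-0.38,0],[-39,-19,-4,-0.38,0],[-39,-19,-4,-0.38,0]]'; python3 -m creep '[[0,0,0,0,0],[0,0,0,0,0]]'
python3 - <<'E'
from h import *
f,T=snap('w1');print(T.round(3).tolist())
for t in('valve','slide_grip','mark','pointer','rig'):
    for d in env.masks_of(f,t)[:2]:
        ys,xs=np.nonzero(d['pixels']);print(t,round(d['confidence'],2),d['bbox'],xs.mean().round(1),ys.mean().round(1),len(xs))
E
```

```text
clock: 1.95
tcp_pos: [0.5002, 0.1802, 0.3006]
orientation: [0.0, 0.009, 1.0, -0.0]
contact_force: [-0.7, 0.3, -0.4]
width: 0.088
grasp_force: 0.0
clock: 2.2
tcp_pos: [0.4973, 0.184, 0.3008]
orientation: [-0.0, 0.006, 1.0, 0.0]
contact_force: [-0.6, 0.2, -0.4]
width: 0.0879
grasp_force: 0.0
[[-1.0, 0.012, -0.0, 0.497], [0.012, 1.0, 0.0, 0.184], [0.0, 0.0, -1.0, 0.301], [0.0, 0.0, 0.0, 1.0]]
valve 0.58 [316.4, 170.5, 342.3, 266.1] 328.9 218.8 1574
slide_grip 0.93 [62.2, 244.9, 135.7, 288.1] 96.2 264.6 1455
mark 0.7 [89.6, 269.8, 108.7, 291.4] 98.3 281.6 202
pointer 0.81 [62.7, 244.3, 138.4, 287.1] 96.5 264.6 1403
pointer 0.47 [385.0, 174.0, 499.2, 270.6] 445.9 214.1 2151
rig 0.61 [31.9, 169.9, 361.5, 291.1] 202.5 227.4 28482
```

View pics/w1.png

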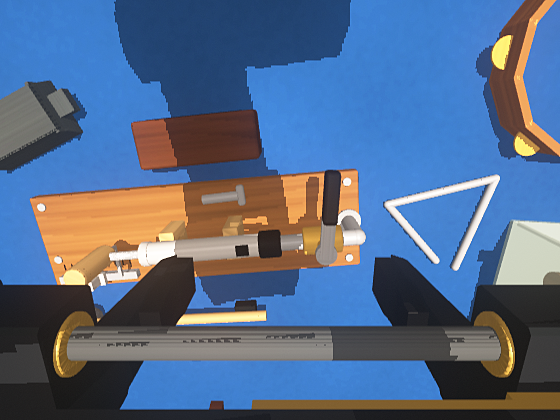

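The wrist picture shows the lever's grip from (332,172) to (329,222), its hub near (326,256), the board's near edge from (31,197) to (361,170), and the knob at lower left around (75,285) to (103,262).

```bash
python3 - <<'E'
from h import *
f,T=load('w1');a=env.camera('scene');b=env.camera('side')
e1=atz(ray(f,(31,197),T),.018);e2=atz(ray(f,(361,170),T),.018);d=e1-e2;print('edge',e1.round(4),e2.round(4),np.linalg.norm(d),'yaw',np.arctan2(d[1],d[0]))
s=[atz(ray(f,u,T),.019) for u in((42,207),(346,182),(345,258))];print('screws',np.round(s,4).tolist());d=s[0]-s[1];print('yaw',np.arctan2(d[1],d[0]))
for n,u,v,w in(('gripmid',(330.5,196),(347.4,188.7),(229.5,179.2)),('hub',(326,256),(349.7,205),(244.5,172.5))):
    p,e=tri([ray(f,u,T),ray(a,v),ray(b,w)]);print(n,p.round(4),e)
g1=atz(ray(f,(332,172),T),.128);g2=atz(ray(f,(329,222),T),.128);h=atz(ray(f,(326,256),T),.12)
print(g1,g2,h)
for n in('scene','side'):pass
E
```

```text
edge [ 0.5236 -0.1382  0.018 ] [0.494  0.2798 0.018 ] 0.4190539614733938 yaw -1.5003160141146272
screws [[0.5367, -0.1265, 0.019], [0.5088, 0.2617, 0.019], [0.6131, 0.2649, 0.019]]
yaw -1.4990571986126786
gripmid [0.5011 0.2279 0.1189] [np.float64(1.0), np.float64(1.9), np.float64(2.7)]
hub [0.56   0.2259 0.1164] [np.float64(3.9), np.float64(1.9), np.float64(3.8)]
[0.47542571 0.22786613 0.128     ] [0.52344996 0.22653311 0.128     ] [0.56256153 0.22568439 0.12      ]
```

```bash
python3 -m creep '[[-0.4,4.3,2,0.01,0],[-0.4,4.3,8,0.01,0],[-0.4,4.3,13,0.01,0],[-0.4,4.3,17.9,0.01,0],[-0.4,4.3,17.9,0.01,0],[-0.4,4.3,17.9,0.01,0.5],[-0.4,4.3,17.9,0.01,1],[-0.4,4.3,17.9,0.01,1]]' 25; python3 -m creep '[[0,0,0,0,1],[0,0,0,0,1],[0,0,0,0,1]]'
```

```text
clock: 3.6
tcp_pos: [0.5033, 0.2258, 0.1231]
orientation: [0.001, 0.012, 1.0, 0.0]
contact_force: [0.5, -0.5, 0.6]
width: 0.0603
grasp_force: 0.0
clock: 3.98
tcp_pos: [0.5028, 0.2257, 0.1218]
orientation: [-0.0, 0.012, 1.0, -0.0]
contact_force: [-0.2, 0.7, 0.2]
width: 0.0297
grasp_force: 0.0
```

```bash
python3 -m creep '[[0,0,0,0,1],[0,0,0,0,1],[0,0,0,0,1],[0,0,0,0,1]]'
```

```text
clock: 4.47
tcp_pos: [0.5026, 0.2262, 0.1217]
orientation: [-0.0, 0.012, 1.0, 0.0]
contact_force: [-2.0, 4.8, -0.9]
width: 0.0133
grasp_force: 25.0
```

```bash
python3 -m creep '[[-0.02,0.5,0,0.085,1],[-0.09,1.0,0,0.17,1],[-0.34,2.0,0,0.34,1],[-0.76,2.93,0,0.51,1],[-1.09,3.43,0,0.6,1],[-1.37,3.82,0,0.69,1],[-1.37,3.82,0,0.69,1],[-1.37,3.82,0,0.69,1]]'
python3 - <<'E'
from h import *
f,T=snap('w2');s=env.read_state();print(s['ft_torque'],s['grasp_force'],'tool x ang from pi',np.pi-np.arctan2(T[1,0],T[0,0]),T[:3,3])
for d in env.masks_of(f,'valve_grip')[:2]: print(d['confidence'],d['bbox'])
E
```

```text
clock: 5.48
tcp_pos: [0.5165, 0.2648, 0.1217]
orientation: [-0.001, 0.349, 0.937, 0.001]
contact_force: [-5.8, 9.1, 1.7]
width: 0.0135
grasp_force: 24.9
[1.42927736 0.76604953 0.14002121] 24.93051577359438 tool x ang from pi 0.7132363574599352 [0.51650295 0.26482797 0.12168348]
0.73 [264.6, 232.4, 309.1, 401.6]
```

View pics/w2.png

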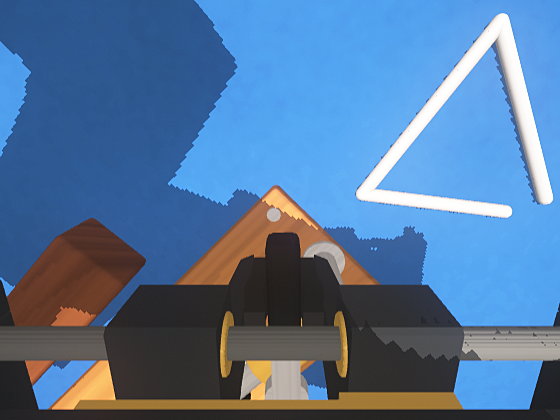

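The lever stands along the tool's axis, vertical in the picture near column 283, so it has followed to about 45°. Next I release it, lift and check.

```bash
python3 -m creep '[[0,0,0,0,0.6],[0,0,0,0,0.6],[0,0,0,0,0.6],[0,0,-4,0,0.6],[0,0,-9,0,0.4],[0,0,-14,0,0],[0,0,-17,0,0],[0,0,-17,0,0]]'
python3 - <<'E'
from h import *
f,T=snap('w3');print(T.round(4).tolist())
cv2.imwrite('pics/w3c.png',cv2.resize(cv2.imread('pics/w3.png')[150:350,180:400],None,fx=3,fy=3,interpolation=2))
for d in env.masks_of(f,'valve_grip')[:2]: print(d['confidence'],d['bbox'])
E
```

```text
clock: 6.58
tcp_pos: [0.518, 0.2636, 0.2937]
orientation: [0.002, 0.349, 0.937, 0.001]
contact_force: [0.1, 0.8, -0.8]
width: 0.0732
grasp_force: 0.0
[[-0.7557, 0.6549, 0.0045, 0.518], [0.6549, 0.7557, 0.001, 0.2636], [-0.0028, 0.0037, -1.0, 0.2937], [0.0, 0.0, 0.0, 1.0]]
0.6 [275.4, 165.1, 297.3, 262.1]
0.2 [156.0, 370.2, 173.9, 393.7]
```

View pics/w3c.png

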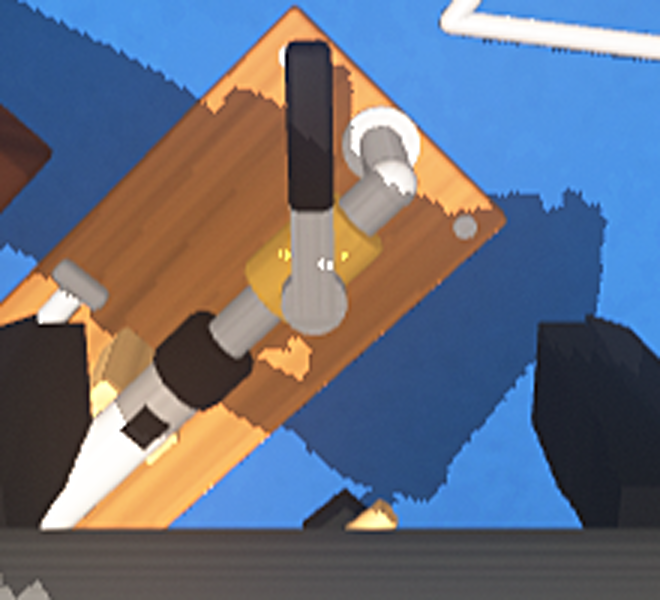

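The lever now lies diagonally: outer grip end at crop (309,43), inner end (311,208), hub (314,300), with board corners at (295,6) and (505,215).

```bash
python3 - <<'E'
from h import *
f,T=load('w3')
g=lambda u,z:atz(ray(f,(u[0]/3+180,u[1]/3+150),T),z)
o=g((309,43),.128);i=g((312,208),.128);h=g((314,300),.12);e1=g((295,6),.018);e2=g((505,215),.018);e3=g((100,200),.018)
print(o,i,h,e1,e2,np.linalg.norm(e1-e2))
al=lambda d:np.arctan2(d[1],d[0])
for d in(o-i,o-h):print('lever below pi',np.pi-al(d))
print('rigy ang',al(e2-e1),'yaw',al(e2-e1)-np.pi/2,'back edge',al(e3-e1))
E
```

```text
[0.49541522 0.28286947 0.128     ] [0.53465204 0.25005003 0.128     ] [0.56122121 0.22795433 0.12      ] [0.49448143 0.27654278 0.018     ] [0.61995751 0.28596127 0.018     ] 0.12582907173794314
lever below pi 0.6965717800777096
lever below pi 0.6954267910528653
rigy ang 0.07492154190449708 yaw -1.4958747848903995 back edge -1.508701763122865
```

```bash
python3 -m creep '[[-25,-20,4,-0.786,0.43],[-25,-20,4,-0.786,0.43],[-25,-20,4,-0.786,0.43],[-25,-20,4,-0.786,0.43],[-25,-20,4,-0.786,0.43],[-25,-20,4,-0.786,0.43],[-25,-20,4,-0.786,0.43],[-25,-20,4,-0.786,0.43]]';python3 -m creep '[[0,0,0,0,0.43],[0,0,0,0,0.43]]'
python3 - <<'E'
from h import *
f,T=snap('w4');print(T.round(4).tolist())
cv2.imwrite('pics/w4c.png',cv2.resize(cv2.imread('pics/w4.png')[90:330,130:430],None,fx=2.5,fy=2.5,interpolation=2))
for t in('slide_grip','mark','pointer'):
  for d in env.masks_of(f,t)[:2]: print(t,d['confidence'],d['bbox'])
E
```

```text
clock: 7.68
tcp_pos: [0.5751, -0.0504, 0.2509]
orientation: [-0.001, -0.036, 0.999, 0.0]
contact_force: [-0.6, 0.1, 0.2]
width: 0.0504
grasp_force: 0.0
clock: 7.92
tcp_pos: [0.5754, -0.0503, 0.2519]
orientation: [0.0, -0.037, 0.999, 0.0]
contact_force: [-0.9, -0.5, -0.4]
width: 0.0504
grasp_force: 0.0
[[-0.9973, -0.0735, 0.0001, 0.5754], [-0.0735, 0.9973, 0.0, -0.0503], [-0.0001, 0.0, -1.0, 0.2519], [0.0, 0.0, 0.0, 1.0]]
slide_grip 0.8 [296.1, 185.8, 360.5, 234.6]
mark 0.56 [261.8, 223.6, 274.0, 249.1]
mark 0.38 [354.8, 38.0, 518.4, 102.1]
pointer 0.81 [297.4, 187.3, 358.4, 236.6]
pointer 0.19 [262.6, 225.6, 276.5, 249.9]
```

View pics/w4c.png

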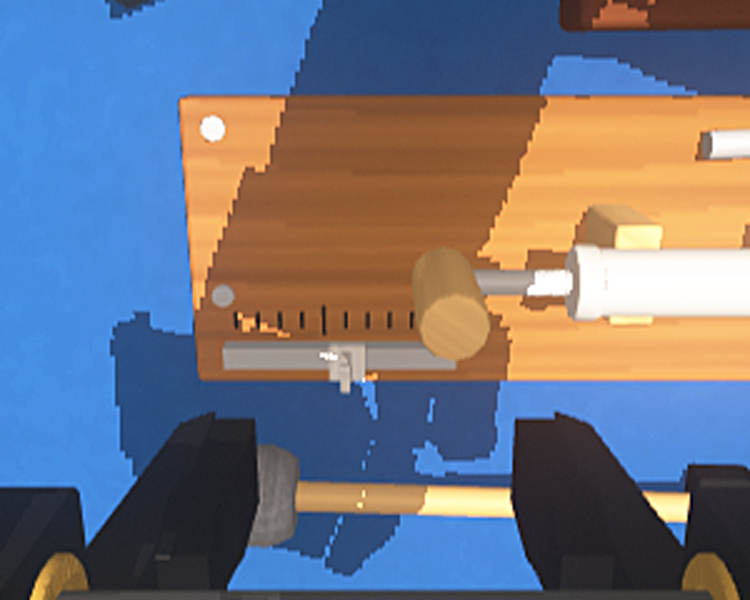

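The crop shows the knob's top disc centred near (453,327), the fin's top near (345,388) and its base on the rail near (345,350).

```bash
python3 - <<'E'
from h import *
f,T=load('w4');X=np.array([.0720,-.9974]);Y=np.array([.9974,.0720])
g=lambda u:ray(f,(u[0]/2.5+130,u[1]/2.5+90),T)
k=atz(g((452,324)),.129);m=atz(g((345,385)),.052);e=atz(g((181,97)),.018)
print('knob',k,'fin',m,'corner',e)
for n,p in(('k-e',k-e),('m-e',m-e),('m-k',m-k)):print(n,p[:2]@X,p[:2]@Y)
a=env.camera('scene');b=env.camera('side')
print(tri([g((452,324)),ray(a,(265,214)),ray(b,(305,212))]),tri([g((345,385)),ray(a,(255.2,245)),ray(b,(326,229))]))
E
```

```text
knob [ 0.58010638 -0.0287789   0.129     ] fin [ 0.6362625  -0.06278051  0.052     ] corner [ 0.52493839 -0.14009628  0.018     ]
k-e -0.10705586242451984 0.06303940617319084
m-e -0.06909940973751762 0.11660140941707724
m-k 0.03795645268700222 0.05356200324388637
(array([ 0.58008423, -0.02891879,  0.13263669]), [np.float64(1.1), np.float64(1.7), np.float64(2.1)]) (array([ 0.63512432, -0.06405275,  0.05079651]), [np.float64(2.0), np.float64(1.6), np.float64(2.4)])
```

```bash
python3 -m creep '[[-0.6,2.1,3,0,0.5],[-0.6,2.1,6,0,0.5],[-0.6,2.1,9,0,0.5],[-0.6,2.1,12,0,0.5],[-0.6,2.1,14,0,0.5],[-0.6,2.1,14,0,0.7],[-0.6,2.1,14,0,1],[-0.6,2.1,14,0,1]]' 40; python3 -m creep '[[0,0,0,0,1],[0,0,0,0,1],[0,0,0,0,1],[0,0,0,0,1]]'
```

```text
clock: 9.22
tcp_pos: [0.5802, -0.0294, 0.1125]
orientation: [0.001, -0.036, 0.999, 0.0]
contact_force: [1.1, 3.6, -0.8]
width: 0.0233
grasp_force: 40.0
clock: 9.72
tcp_pos: [0.5803, -0.0299, 0.1125]
orientation: [0.001, -0.036, 0.999, -0.0]
contact_force: [0.8, 4.2, 6.2]
width: 0.023
grasp_force: 40.0
```

```bash
python3 -m creep '[[0,-0.8,0,0,1],[0,-1.6,0,0,1],[0,-2.4,0,0,1],[0,-3.2,0,0,1],[0,-3.9,0,0,1],[0,-3.9,0,0,1],[0,-3.9,0,0,1],[0,-3.9,0,0,1]]'
python3 - <<'E'
from h import *
for n in('scene','side','wrist'):
    f,T=snap('p_'+n,n)
    for t in('mark','pointer'):
        for d in env.masks_of(f,t)[:2]: print(n,t,d['confidence'],d['bbox'])
c=lambda n,r0,r1,c0,c1,k:cv2.resize(cv2.imread(f'pics/p_{n}.png')[r0:r1,c0:c1],None,fx=k,fy=k,interpolation=2)
cv2.imwrite('pics/pc.png',np.hstack([c('scene',205,265,225,275,8),c('side',200,260,290,340,8)]))
E
```

```text
clock: 10.72
tcp_pos: [0.5831, -0.0686, 0.1125]
orientation: [0.001, -0.036, 0.999, 0.0]
contact_force: [0.2, 5.6, 5.4]
width: 0.0231
grasp_force: 40.0
scene pointer 0.67 [248.8, 216.6, 282.7, 243.1]
side mark 0.67 [254.9, 213.2, 265.9, 224.7]
side mark 0.18 [223.6, 213.7, 272.0, 257.7]
side pointer 0.69 [293.9, 218.5, 317.9, 238.2]
wrist mark 0.39 [519.3, 148.8, 560.0, 173.3]
wrist pointer 0.97 [253.2, 232.7, 453.6, 329.8]
```

View pics/pc.png

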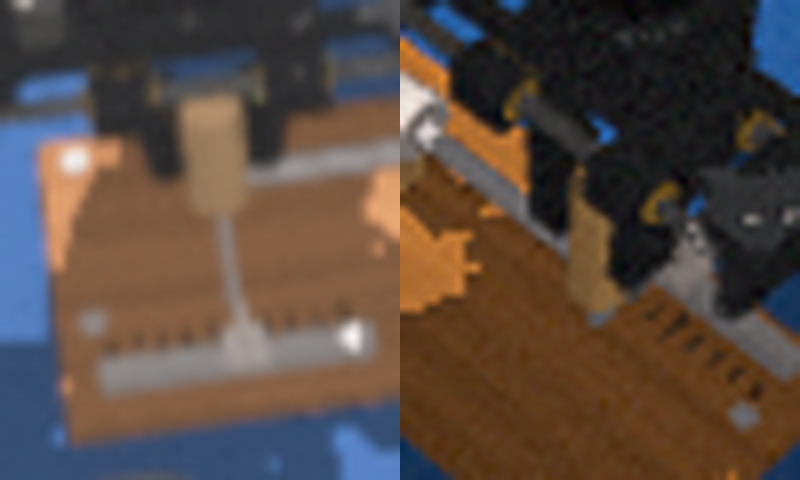

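The pointer now ends about level with the marker: tip near crop (238,312), fin near (245,335). I'll check this at higher zoom.

```bash
python3 - <<'E'
from h import *
f,T=load('p_scene');X=np.array([.0720,-.9974,0]);Y=np.array([.9974,.0720,0])
im=cv2.imread('pics/p_scene.png')[228:256,242:270]
k=20;im=cv2.resize(im,None,fx=k,fy=k,interpolation=cv2.INTER_NEAREST)
im0=cv2.resize(cv2.imread('pics/scene0.png')[228:256,236:264],None,fx=k//2,fy=k//2,interpolation=cv2.INTER_NEAREST)
# predicted pointer (axis through gripped knob) and fin at rig-x offsets 0,+-4mm
base=np.array([.5831,-.0686,0])
for dx,c in((-.004,(255,0,0)),(0,(0,255,0)),(.004,(0,0,255))):
    P=[proj(f,base+dx*X+y*Y+np.array([0,0,z])) for y,z in((.012,.046),(.040,.046),(.049,.046),(.049,.052))]
    Q=[tuple(int(round((v+.5-o)*k)) for v,o in zip(p,(242,228))) for p in P];print(dx,np.round(P,1).tolist())
    for a,b in zip(Q,Q[1:]):cv2.line(im,a,b,c,1)
h=im.shape[0];pad=np.zeros((h,280,3),np.uint8);pad[:280,:280]=im0[:h]
cv2.imwrite('pics/z.png',cv2.resize(np.hstack([im,pad[:, :220]]),None,fx=1,fy=1))
E
```

```text
-0.004 [[254.5, 234.8], [255.6, 242.6], [256.0, 245.2], [255.9, 244.2]]
0 [[253.2, 235.0], [254.3, 242.8], [254.7, 245.4], [254.6, 244.4]]
0.004 [[251.9, 235.1], [253.0, 243.0], [253.3, 245.6], [253.2, 244.6]]
```

View pics/z.png

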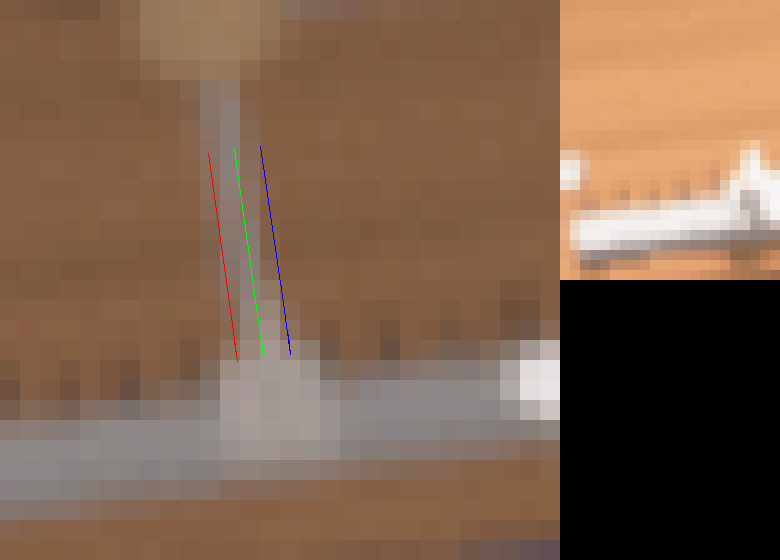

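The pointer's extrapolated line passes roughly 0.3–0.5 px (1–1.5 mm) to the pulled-out side of the fin. I'll back off 1.2 mm and check with centroids.

```bash
python3 -m creep '[[0,0.12,0,0,1],[0,0.12,0,0,1],[0,0.12,0,0,1],[0,0.12,0,0,1]]'
python3 - <<'E'
from h import *
snap('q','scene')
a=cv2.imread('pics/q.png').astype(float);b=cv2.imread('pics/scene0.png').astype(float)
p=a[:,:,0]-a[:,:,2]*.5  # grey vs brown
for r in range(233,243):
    w=p[r,248:260];w=np.clip(w-np.median(w)-5,0,None);print(r,(w@np.arange(248,260)/w.sum()).round(2),end=' | ')
print()
for im,n in((a,'now'),(b,'start')):
    for r in range(241,251): print(n,r,(im[r,248:263,0]).astype(int).tolist())
E
```

```text
clock: 11.68
tcp_pos: [0.583, -0.0672, 0.1125]
orientation: [0.001, -0.036, 0.999, 0.0]
contact_force: [0.7, 6.5, 5.7]
width: 0.023
grasp_force: 40.0
233 253.01 | 234 253.1 | 235 253.21 | 236 253.36 | 237 253.48 | 238 253.68 | 239 253.89 | 240 254.0 | 241 254.04 | 242 254.29 | 
now 241 [63, 63, 64, 64, 68, 91, 116, 95, 70, 66, 70, 68, 67, 68, 69]
now 242 [65, 67, 67, 68, 70, 85, 113, 111, 75, 69, 70, 68, 69, 67, 67]
now 243 [69, 68, 69, 69, 69, 84, 114, 129, 80, 69, 65, 67, 67, 65, 66]
now 244 [68, 68, 69, 65, 70, 83, 116, 133, 92, 79, 66, 67, 64, 60, 64]
now 245 [62, 67, 64, 64, 76, 101, 124, 142, 127, 111, 74, 68, 67, 64, 72]
now 246 [60, 69, 67, 66, 91, 132, 144, 149, 151, 141, 101, 90, 97, 103, 108]
now 247 [68, 77, 83, 83, 110, 148, 151, 145, 152, 148, 129, 121, 128, 133, 134]
now 248 [106, 112, 115, 117, 126, 150, 154, 148, 151, 152, 144, 136, 136, 138, 135]
now 249 [134, 136, 135, 132, 138, 147, 152, 149, 151, 151, 142, 135, 130, 131, 129]
now 250 [134, 136, 133, 133, 134, 141, 144, 143, 141, 140, 135, 126, 118, 116, 115]
start 241 [109, 109, 109, 110, 109, 112, 115, 116, 116, 118, 116, 111, 92, 73, 70]
start 242 [115, 114, 115, 115, 117, 120, 138, 158, 125, 119, 117, 107, 75, 69, 67]
start 243 [119, 119, 120, 117, 118, 130, 179, 215, 137, 116, 114, 105, 74, 63, 67]
start 244 [116, 116, 115, 113, 118, 140, 207, 236, 170, 139, 114, 109, 88, 64, 68]
start 245 [113, 116, 112, 110, 135, 180, 223, 242, 229, 214, 138, 120, 115, 98, 100]
start 246 [107, 116, 116, 118, 170, 226, 222, 234, 242, 241, 197, 171, 187, 200, 203]
start 247 [122, 143, 157, 160, 199, 231, 179, 188, 234, 244, 236, 227, 234, 239, 240]
start 248 [205, 215, 222, 222, 223, 219, 171, 176, 228, 245, 243, 240, 240, 239, 236]
start 249 [239, 239, 239, 239, 234, 217, 195, 168, 207, 237, 233, 223, 219, 215, 202]
start 250 [234, 230, 229, 227, 216, 197, 194, 153, 164, 184, 169, 155, 136, 132, 129]
```

```bash
python3 -m creep '[[0,0.08,0,0,1],[0,0.08,0,0,1],[0,0.08,0,0,1],[0,0.08,0,0,1]]'
python3 - <<'E'
from h import *
snap('r','scene')
a=cv2.imread('pics/r.png').astype(float);p=a[:,:,0]-a[:,:,2]*.5;R=np.arange(234,242);C=[]
for r in R:
    w=p[r,248:260];w=np.clip(w-np.median(w)-5,0,None);C.append(w@np.arange(248,260)/w.sum())
print('pointer col at row 243.7',np.polyval(np.polyfit(R,C,1),243.7)-.1,'fin 254.68')
cv2.imwrite('pics/rc.png',cv2.resize(cv2.imread('pics/r.png')[175:265,225:375],None,fx=5,fy=5,interpolation=2))
E
```

```text
clock: 12.22
tcp_pos: [0.583, -0.0665, 0.1125]
orientation: [0.001, -0.036, 0.999, 0.0]
contact_force: [0.3, 5.4, 5.8]
width: 0.0228
grasp_force: 40.0
pointer col at row 243.7 254.65541920737292 fin 254.68
```

View pics/rc.png

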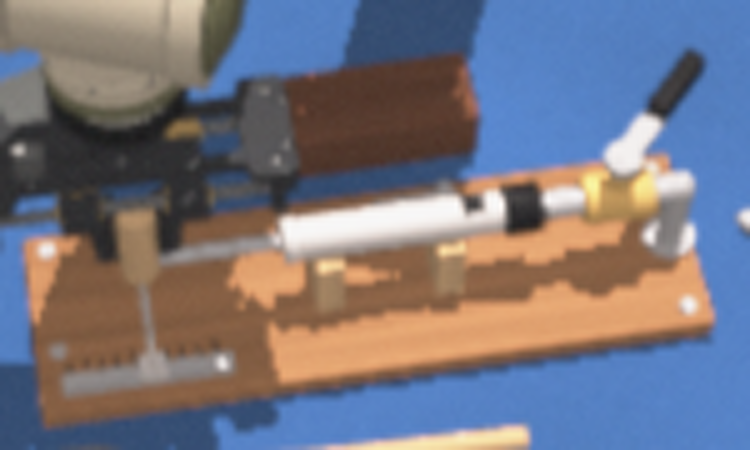

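The picture shows the pointer (150,300→345) running straight to the fin at (152,360), and the lever still diagonal at (680,85). The knob is held, so I'm handing in.

```bash
python3 -c "from bench import env; print(env.hand_in())"
```

```text
the job is handed in; nothing more can be done
None
```

The job is handed in: the valve measured about 44° from shut (target 45°) before the slide was pulled, the pointer is within about 1 mm of the marker's fin by the camera, and the fingers still hold the knob at 40 N; the marker and instruments were not knowingly touched.

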